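Hold a fired test bar in the dust-box window

TASK

The hole cutter has been left hanging in the window of the dust box: lift it out, stand it upright in the small straight terracotta tool cup and let go of it. Then take the slim flat porcelain bar from the ware board, leaving the other two pieces standing where they are, lower it upright through the window until about half its length is inside the box, without forcing it, and finish while still holding it there in the gripper; do not let it go.

Things in the scene. Friction and masses are not known exactly. Their poses are not given: they have to be found in the camera images.
- dust_box: Fixed bench dust box, 140 (x) x 170 (y) x 120 mm high, thin black base, grey end walls, smoky clear front and back, a flat aluminium guard plate 8 mm thick on top with the window in its middle, a black hose port 50 mm long on its -y end. Hollow; inner floor 8 mm above the table. Origin: centre of its underside, on the table; z up. It stands turned by up to about 15 degrees.
- window (a point): Centre of the window, level with the plate's top face (120 mm above the table). The window is a slot 16 mm (its x) by 46 mm (its y) through the plate, its lip bevelled 3 mm wide all round at 45 degrees (22 x 52 mm at the top face). Axes as the dust box's. Clear depth under it, to the inner floor, 112 mm.
- cutter: Hole cutter, 156 mm long, about 70 g, hanging upright in the window: steel stem 8 mm diameter, 80 mm long; above it a steel collar 30 mm diameter, 6 mm thick, resting on the guard plate across the slot; above that a round wooden handle 16 mm diameter, 70 mm long. It hangs within 9 mm of the window's middle, along the slot. Origin: lower end of the stem; z up to the handle.
- cup: Small straight-sided terracotta tool cup, loose, 350 g, 56 mm outside and 44 mm inside diameter, 80 mm high, inner floor 8 mm above its underside, empty. The stem fits in; the cutter's collar stays above the rim, and the cutter may lean by up to about 26 degrees against the rim. Origin: centre of the underside; z up.
- ware_board: Fixed plywood board 120 (x) x 320 (y) x 12 mm high on the table. Three white porcelain test pieces stand on it in a row along y, 95 mm apart, in any order. Origin: centre of its underside.
- bar: The slim flat bar: white porcelain 14 (x) x 44 (y) x 120 mm tall, about 160 g, standing loose on its end on the ware board: the tallest and thinnest of the three pieces. Origin: centre of its lower end; z up its length. It goes through the window upright with its 44 mm width along the slot, 1 mm free on each side.
- column: Round white porcelain column 34 mm diameter, 100 mm tall, on the ware board; to be left standing. Origin: centre of its underside.
- slab: Stout white porcelain slab 26 (x) x 62 (y) x 85 mm tall, on the ware board; to be left standing. Origin: centre of its underside.
There are look-alikes about, which are no part of the job. Leave any green look-alike of the cutter alone.

How it is judged:
By the outcome, as a careful person would: the job done as asked, in the order asked, and still so for the second after the job is handed in, while the arm keeps its last pose, push and grip.
It also fails if it takes over 64 s, if anything falls off the work surface, if the arm or the gripper's body presses on something with over 40 N, if the wrist force passes 120 N, or if a joint passes its speed limit or range.

ROBOT

A 7-joint arm with a two-finger parallel gripper is mounted at the origin on the work surface. World frame = base frame: x ahead of the robot, y to its left, z up, the work surface at z = 0. Lengths are in m, angles in rad, forces in N, time in s.
With the tool pointing down it reaches from about 0.425 to 0.925 m from the base axis. Payload 6.8 kg.
Tool frame: the origin (TCP) lies at the very end of the fingers, on their centre line; the grasp point (between the pads) lies 19 mm behind it; z points along the fingers, y is the line along which they close (so a half turn about z gives the same grasp; the last joint's range is limited). The gripper opens to 85 mm and grips with 20 to 120 N. Pads are 22 mm wide; open, the fingers measure 114 mm over their backs; the gripper's body (76 mm by 85 mm) begins 54 mm behind the grasp point. The pads swing forward as they close: fully open they stand 13 mm farther back than shut.
Start: joints at [-0.108, 0.477, 0.022, 1.555, -0.011, 1.109, -0.083], TCP at [0.675, 0, 0.231] pointing down, gripper open.
Joint ranges: [-2.96, 2.96], [-0.34, 2.1], [-1.41, 1.46], [0.24, 2.44], [-1.37, 4.51], [0.17, 1.92], [-2.96, 2.96]. Speed limits (rad/s): [2.39, 2.39, 3.14, 3.14, 3.14, 3.14, 3.14].

INTERFACE

Orientations are given as a rotation vector (axis times angle).
In Python, from bench import r gives the robot as it stands.
- The arm moves only by the tool play_rows, never from a script. Its argument "targets" is text: rows parted by semicolons, each of 5 numbers parted by spaces: the closure, from -1 (fully open) to 1 (shut), then the shift along the tool's x, y, z in m, then the turn about the tool's z in rad. In form: gripper dx dy dz spin; .... A call has 1 to 8 rows; each row is the pose to reach, as a shift and turn from the pose commanded when the call began, along the tool's axes at that moment; what a row does not reach only later rows make up. A row lasts 1/12 s, in which the tool goes at most 41.7 mm and 7.16 degrees, less where a joint would pass 70% of its speed; a pose out of reach is approached as far as the arm can. A call with a gripper value outside its range is refused whole. The fingers move at their own pace and stop on an object; "squeeze" is the grip in N (left out, the last holds). Time passes only in rows, so rows that repeat a pose let the fingers close. It gives the time, the measured TCP pose, the force, the opening and the grip force at its end, in the units of the state.
- r.get_obs(): the state, without advancing time (a new reading comes with each control period).
- r.grab_frame(name): name is "scene" or "side" or "wrist"; returns the picture (400x640x3 uint8, red, green, blue); there is no depth.
- r.camera_info(name): a dict with "fov_y" (degrees; the focal length in pixels is half the picture's height over the tangent of half this angle, whatever the lens; pixels are square), "cx", "cy" (the principal point, pixels), "position" and "rotation" of the camera in the world. Camera axes: x right, y down, z forward; pixel columns grow to the right and rows downward; lengths in m; the calibration is good to about 2 mm. A picture is of the moment at which its call begins: read the wrist's pose just before it. camera_info takes no time and is no camera call; for the wrist camera it gives the pose at the moment of the call.
- r.hand_in(): hands the job in; it is judged then, once.
The state is a dict: "clock": time; "joints": joint angles; "qvel": joint speeds; "tau": joint torques, N m; "tcp_pos": TCP position; "orientation": TCP orientation; "contact_force": force on the tool from outside, world axes, zero at the start; "moment": the same for the moment, N m; "grip_width": finger opening in m; "gripper_force": force on a finger pad.
Only numpy, scipy, OpenCV 4.12 (cv2) and the standard library are available. Lean on these libraries where they do the work, as an engineer would, in place of code of your own. Each camera call takes 0.05 s, during which the arm holds its last target. There are 200 camera calls.

## Working session

There is one attempt and no reset: what is moved stays moved. The work goes in short steps, Python scripts to look and compute and a tool call to move; the robot and the scene stay as the last step left them, time stands still between calls to the robot, and variables do not carry over. Pictures are saved under pics/ and viewed, at most 14 in all, crops included, and the job is handed in when it is done.

Besides the shell and the picture viewer there is one more tool, called as name(argument=value, ...) on one line, values as JSON. play_rows: Moves the arm, as the interface text tells. Its arguments: {"type":"object","properties":{"targets":{"type":"string"},"squeeze":{"type":"number"}},"required":["targets"]}

```bash
mkdir -p pics
cat > h.py <<'E'
import numpy as np, cv2
from bench import r
def K(n):
    c=r.camera_info(n); f=200/np.tan(np.radians(c['fov_y'])/2)
    return c,f
def rot(c):
    R=np.array(c['rotation'],float)
    return R if R.shape==(3,3) else cv2.Rodrigues(R)[0]
def ray(c,f,u,v):
    d=rot(c)@np.array([(u-c['cx'])/f,(v-c['cy'])/f,1]); return np.array(c['position']),d
def onz(c,f,u,v,z):
    p,d=ray(c,f,u,v); return p+d*(z-p[2])/d[2]
def proj(c,f,P):
    q=(np.atleast_2d(P)-np.array(c['position']))@rot(c); return q[:,:2]/q[:,2:]*f+[c['cx'],c['cy']]
def snap(n,name):
    c,f=K(n); im=r.grab_frame(n); cv2.imwrite(f'pics/{name}.png',im[:,:,::-1]); np.save(f'pics/{name}.npy',np.array([c,f],dtype=object),allow_pickle=True); return im
def load(name): return np.load(f'pics/{name}.npy',allow_pickle=True)
E
python3 - <<'E'
from h import *
a=[snap(n,n+'0') for n in('scene','side','wrist')]
for n in('scene','side','wrist'): print(r.camera_info(n))
print(r.get_obs())
E
```

```text
{'fov_y': 55.76998552790008, 'cx': 319.2286292463099, 'cy': 204.54296433944995, 'position': array([1.02694822, 0.62866932, 0.57183444]), 'rotation': array([-0.85062608, -2.34696292,  1.3243241 ])}
{'fov_y': 54.314739821655515, 'cx': 314.33170667705633, 'cy': 194.57780896757572, 'position': array([ 0.37835232, -0.55034345,  0.79066762]), 'rotation': array([-2.39277496,  0.33011815, -0.12485297])}
{'fov_y': 68.22827348476667, 'cx': 321.98182744565815, 'cy': 196.6648233437347, 'position': array([0.67428326, 0.07578661, 0.37433389]), 'rotation': array([ 2.84197292e+00,  2.54600338e-05, -2.63478818e-03])}
{'clock': 0.15, 'joints': array([-0.10811777,  0.47761806,  0.02232503,  1.55621015, -0.01150889,
        1.10930353, -0.08312534]), 'qvel': array([-0.00100248, -0.00175732,  0.0009588 , -0.00364127, -0.00137003,
        0.00183318, -0.00108678]), 'tau': array([ 1.55385478e-03, -5.96924365e+01,  1.60940632e+00, -2.81490952e+01,
        1.26662746e-02,  6.56643446e-03,  5.58682734e-05]), 'tcp_pos': array([6.74544750e-01, 2.22155076e-05, 2.30549377e-01]), 'orientation': array([-2.22074862e+00, -2.22080551e+00,  1.65474486e-03]), 'contact_force': array([-0.27600422,  0.028603  ,  0.48775206]), 'moment': array([ 0.00862202, -0.00156998,  0.04674093]), 'gripper_force': 0.0, 'grip_width': 0.08534029240944223}
```

View pics/scene0.png

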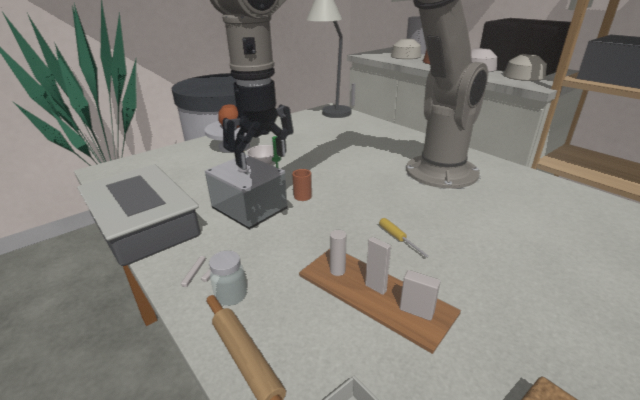

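View pics/side0.png

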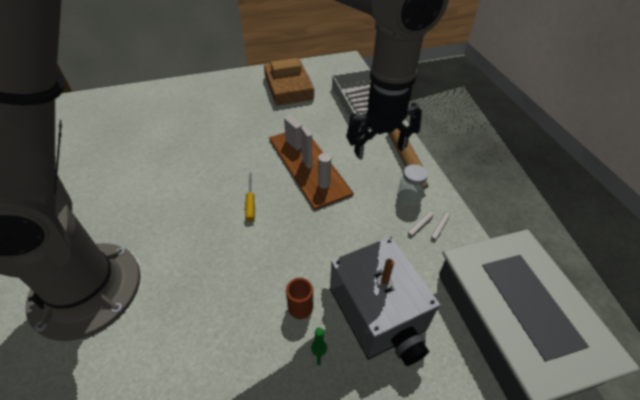

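The side view shows the box plate's middle at about (384,290) and the brown cutter handle at (388,275). Candidates:
- **Cutter:** the brown handle in the window (388,275), the green look-alike (319,345), or the yellow screwdriver (250,205). I choose the brown one.
- **Cup:** the terracotta cup (300,298) or the jar (412,190). I choose the terracotta cup.
- **Bar:** the middle piece on the board in the scene view (378,265), with the column at (338,253) and the slab at (420,295). I choose the middle piece.

Next is a close crop to check.

Run:
```python
import cv2,numpy as np
a=cv2.imread('pics/side0.png')
A=cv2.resize(a[225:375,270:470],None,fx=4,fy=4,interpolation=cv2.INTER_CUBIC)
cv2.imwrite('pics/c1.png',A)
b=cv2.imread('pics/scene0.png')
B=cv2.resize(b[220:345,290:465],None,fx=3.2,fy=3.2,interpolation=cv2.INTER_CUBIC)
C=cv2.resize(a[110:210,260:360],None,fx=2.4,fy=2.4,interpolation=cv2.INTER_CUBIC)
o=np.zeros((400,800,3),np.uint8);o[:B.shape[0],:B.shape[1]]=B;o[:240,560:800]=C
cv2.imwrite('pics/c2.png',o)
```

```text
(no output)
```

View pics/c1.png

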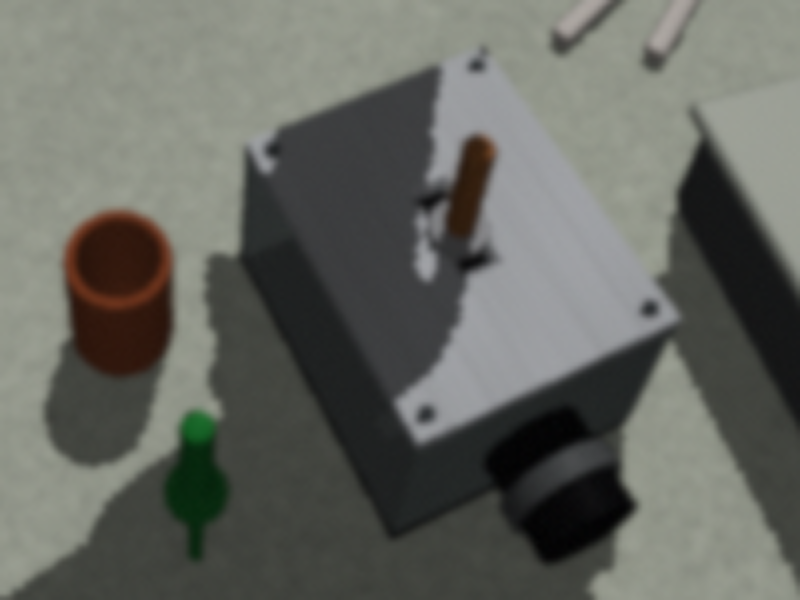

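View pics/c2.png

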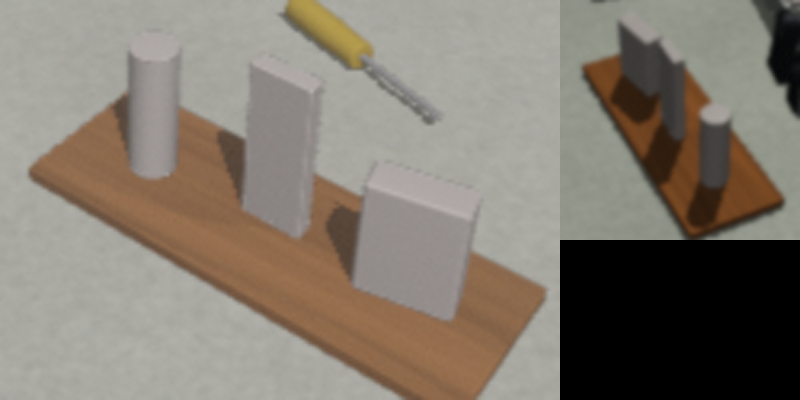

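Run:
```python
from h import *
c,f=load('side0')
g=lambda u,v,z:onz(c,f,270+(u+.5)/4-.5,225+(v+.5)/4-.5,z)
P=np.array([g(u,v,.12) for u,v in[(247,145),(485,48),(680,318),(417,443)]])
print(P.round(4),P.mean(0))
for i in range(4):
    d=P[(i+1)%4]-P[i]; print(np.linalg.norm(d),np.degrees(np.arctan2(d[1],d[0])))
print('handle top',g(479,145,.196),'base',g(459,232,.126)); print('cup',g(119,260,.08))
print('slot ends',g(432,197,.12),g(478,262,.12))
c,f=load('scene0')
g=lambda u,v,z:onz(c,f,290+(u+.5)/3.2-.5,220+(v+.5)/3.2-.5,z)
P=np.array([g(u,v,.132) for u,v in[(250,63),(266,53),(324,80),(312,92)]]);print('bar',P.round(4),P.mean(0))
print('col',g(154,43,.112));
P=np.array([g(u,v,.097) for u,v in[(364,188),(378,163),(480,195),(470,216)]]);print('slab',P.round(4),P.mean(0))
print('bar base',g(243,212,.012),g(303,237,.012))
```

```text
[[ 0.5247 -0.1533  0.12  ]
 [ 0.663  -0.1304  0.12  ]
 [ 0.6891 -0.296   0.12  ]
 [ 0.5509 -0.3179  0.12  ]] [ 0.60692518 -0.22440209  0.12      ]
0.1401554361452742 9.372589593545166
0.16765720219330912 -81.03557291614969
0.13994185657871805 -171.02748915727702
0.166678650657761 99.03662306931587
handle top [ 0.607277   -0.22617255  0.196     ] base [ 0.60607935 -0.23016452  0.126     ]
cup [ 0.45151388 -0.17636729  0.08      ]
slot ends [ 0.60280715 -0.20596097  0.12      ] [ 0.61067527 -0.24445246  0.12      ]
bar [[0.5886 0.2289 0.132 ]
 [0.5739 0.2281 0.132 ]
 [0.5675 0.2689 0.132 ]
 [0.5814 0.2721 0.132 ]] [0.57782447 0.24947968 0.132     ]
col [0.60020313 0.1552212  0.112     ]
slab [[0.5892 0.3219 0.097 ]
 [0.5667 0.3134 0.097 ]
 [0.5443 0.3675 0.097 ]
 [0.5624 0.374  0.097 ]] [0.56566182 0.34417806 0.097     ]
bar base [0.58855168 0.23079485 0.012     ] [0.57556956 0.27141824 0.012     ]
```

Measured so far:
- Box: (0.607, -0.225), yaw about 9°.
- Cutter handle: (0.607, -0.228).
- Cup: (0.4515, -0.176).
- Bar: (0.578, 0.2495), yaw about 10°. It is the tallest and thinnest piece, in the middle of the row.

I'll move above the cutter first.

play_rows(targets="-1 -0.03 -0.009 -0.004 0; -1 -0.07 -0.02 -0.01 0; -1 -0.11 -0.032 -0.02 0; -1 -0.15 -0.044 -0.03 0; -1 -0.188 -0.056 -0.03 0; -1 -0.214 -0.064 -0.03 0; -1 -0.228 -0.068 -0.03 0; -1 -0.228 -0.068 -0.03 0", squeeze=40)

```text
clock: 0.82
tcp_pos: [0.6051, -0.2328, 0.2612]
orientation: [2.228, 2.213, -0.003]
contact_force: [-0.3, 0.3, 0.1]
grip_width: 0.0855
gripper_force: 0.0
```

Run:
```python
from h import *
o=r.get_obs();print(o['tcp_pos'],o['orientation'])
im=snap('wrist','w1'); c,f=load('w1')
print(proj(c,f,[[.607,-.228,.196],[.607,-.225,.12],o['tcp_pos'],[.4515,-.176,.08]]))
cv2.imwrite('pics/w1b.png',cv2.resize(im[:,:,::-1],(800,500),interpolation=cv2.INTER_CUBIC))
```

```text
[ 0.60506372 -0.23283525  0.26116058] [ 2.22847227  2.21346093 -0.00332286]
[[325.40956322 204.69743863]
 [324.66016899 177.03117411]
 [323.02091017 252.07054918]
 [179.08550962 124.69603048]]
```

View pics/w1b.png

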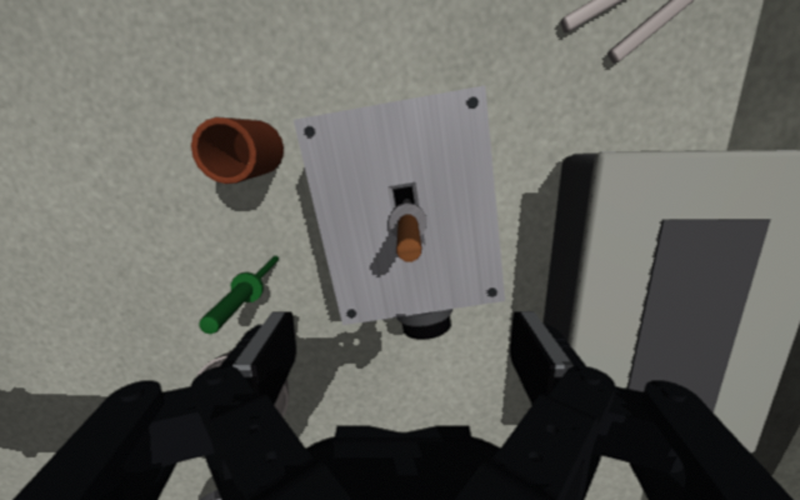

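Run:
```python
from h import *
c,f=load('w1')
w=lambda u,v,z:onz(c,f,u/1.25,v/1.25,z)
print('handle',w(408,252,.196),'cup',w(226,150,.08))
P=np.array([w(u,v,.12) for u,v in[(296,121),(483,87),(505,302),(342,323)]]);print(P.round(4),P.mean(0))
d=P[0]+P[1]-P[2]-P[3];print('yaw',np.degrees(np.arctan2(-d[0],d[1])))
d=P[1]+P[2]-P[0]-P[3];print('yaw',np.degrees(np.arctan2(d[1],d[0])))
c2,f2=load('side0')
for a,b in [((208,325),(197,425)),((246,287),(197,488)),((275,260),(195,555))]:
    p,d=ray(c,f,a[0]/1.25,a[1]/1.25);q,e=ray(c2,f2,270+b[0]/4,225+b[1]/4)
    s=np.linalg.lstsq(np.c_[d,-e],q-p,rcond=None)[0];print('green',p+d*s[0],q+e*s[1])
# slot far end
print('slot top end',w(390,187,.12),w(415,183,.12))
```

```text
handle [ 0.60774599 -0.22556944  0.196     ] cup [ 0.45406552 -0.17114141  0.08      ]
[[ 0.527  -0.1492  0.12  ]
 [ 0.6624 -0.1272  0.12  ]
 [ 0.6908 -0.2958  0.12  ]
 [ 0.5514 -0.3149  0.12  ]] [ 0.60790402 -0.22175372  0.12      ]
yaw 8.978890532022476
yaw 8.503205303513358
green [ 0.45542938 -0.2970947   0.15393405] [ 0.4570525  -0.29831974  0.15364991]
green [ 0.45568228 -0.2966617   0.08302506] [ 0.45772613 -0.29815252  0.08272313]
green [ 4.55503488e-01 -2.98806466e-01  3.46466100e-04] [ 4.56949143e-01 -2.99822787e-01  1.68116202e-04]
slot top end [ 0.59493205 -0.1978295   0.12      ] [ 0.61417142 -0.19489734  0.12      ]
```

play_rows(targets="-1 0.002 0.001 0.01 0; -1 0.004 0.001 0.035 0; -1 0.004 0.001 0.065 0; -1 0.004 0.001 0.09 0; -1 0.004 0.001 0.108 0; -1 0.004 0.001 0.114 0; -1 0.004 0.001 0.114 0; -1 0.004 0.001 0.114 0")

```text
clock: 1.53
tcp_pos: [0.6089, -0.2223, 0.1475]
orientation: [-2.219, -2.224, -0.001]
contact_force: [0.5, 0.5, 0.2]
grip_width: 0.0854
gripper_force: 0.0
```

play_rows(targets="-0.4 -0.003 -0.001 0 0; 0 -0.003 -0.001 0 0; 0.4 -0.003 -0.001 0 0; 1 -0.003 -0.001 0 0; 1 -0.003 -0.001 0 0; 1 -0.003 -0.001 0 0; 1 -0.003 -0.001 0 0; 1 -0.003 -0.001 0 0", squeeze=40)

```text
clock: 2.2
tcp_pos: [0.6072, -0.227, 0.1476]
orientation: [2.221, 2.221, 0.0]
contact_force: [0.4, 1.0, 2.7]
grip_width: 0.015
gripper_force: 38.8
```

play_rows(targets="1 0 0 -0.006 0; 1 0 0 -0.018 0; 1 0 0 -0.036 0; 1 0 0 -0.06 0; 1 0 0 -0.084 0; 1 0 0 -0.1 0; 1 0 0 -0.105 0; 1 0 0 -0.105 0")

```text
clock: 2.87
tcp_pos: [0.6079, -0.2273, 0.2546]
orientation: [2.219, 2.219, 0.003]
contact_force: [-0.4, -0.3, -0.2]
grip_width: 0.0152
gripper_force: 38.9
```

play_rows(targets="1 0.005 -0.012 0 0; 1 0.013 -0.038 0 0; 1 0.024 -0.07 0 0; 1 0.035 -0.102 0 0; 1 0.044 -0.13 0 0; 1 0.051 -0.148 0 0; 1 0.053 -0.155 0 0; 1 0.053 -0.155 0 0")

```text
clock: 3.53
tcp_pos: [0.4501, -0.1735, 0.2516]
orientation: [-2.22, -2.22, 0.001]
contact_force: [-0.0, 0.3, -0.3]
grip_width: 0.0153
gripper_force: 39.1
```

play_rows(targets="1 0 0 0 0; 1 0 0 0.005 0; 1 0 0 0.015 0; 1 0 0 0.028 0; 1 0 0 0.038 0; 1 0 0 0.04 0; 1 0 0 0.04 0; 1 0 0 0.04 0")

```text
clock: 4.2
tcp_pos: [0.4523, -0.1741, 0.2122]
orientation: [-2.221, -2.221, 0.0]
contact_force: [-0.4, 0.4, -0.5]
grip_width: 0.0151
gripper_force: 39.1
```

Run:
```python
from h import *
o=r.get_obs();print(o['tcp_pos'],o['grip_width'])
a=snap('wrist','w2');b=snap('side','s2')
A=cv2.resize(a[60:310,160:480,::-1],None,fx=1.25,fy=1.25)
B=cv2.resize(b[220:345,220:380,::-1],None,fx=2.5,fy=2.5,interpolation=cv2.INTER_CUBIC)
cv2.imwrite('pics/m2.png',np.hstack([A,B[:A.shape[0]]]))
c,f=load('s2'); print(proj(c,f,[[.453,-.174,.08],o['tcp_pos']-[0,0,.1075]]))
```

```text
[ 0.45225203 -0.17408197  0.21215075] 0.015069672520873113
[[299.80185667 288.41562302]
 [299.08301761 282.43040776]]
```

View pics/m2.png

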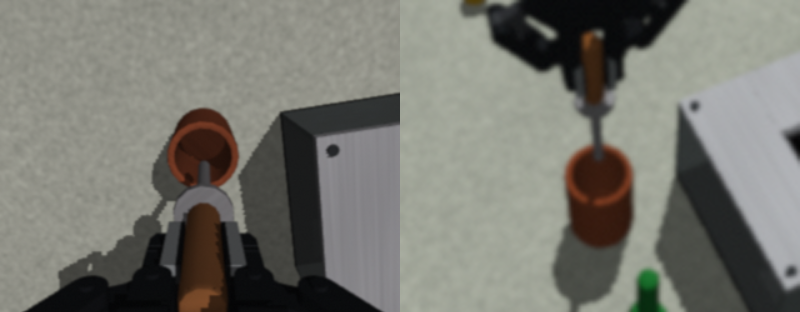

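The wrist view shows the held stem over the cup mouth, and the side crop puts the stem tip at (598,155), just above the rim centre (599,173). They line up, so I'll lower it.

play_rows(targets="1 0 0 0.006 0; 1 0 0 0.02 0; 1 0 0 0.04 0; 1 0 0 0.06 0; 1 0 0 0.078 0; 1 0 0 0.09 0; 1 0 0 0.094 0; 1 0 0 0.094 0")

```text
clock: 4.97
tcp_pos: [0.4515, -0.1738, 0.1175]
orientation: [-2.22, -2.22, 0.001]
contact_force: [-0.8, 0.0, -0.6]
grip_width: 0.015
gripper_force: 39.1
```

play_rows(targets="1 0 0 0 0; 0.6 0 0 0.001 0; 0.4 0 0 0.001 0; 0.2 0 0 0.001 0; 0 0 0 0.001 0; 0 0 0 0.001 0; -0.2 0 0 0.001 0; -0.2 0 0 0.001 0")

```text
clock: 5.63
tcp_pos: [0.4521, -0.174, 0.1174]
orientation: [2.221, 2.221, 0.0]
contact_force: [-0.0, 0.1, 0.2]
grip_width: 0.0512
gripper_force: 0.0
```

play_rows(targets="-0.6 0 0 0 0; -1 0 0 0 0; -1 0 0 -0.004 0; -1 0 0 -0.012 0; -1 0 0 -0.024 0; -1 0 0 -0.04 0; -1 0 0 -0.06 0; -1 0 0 -0.08 0")

```text
clock: 6.3
tcp_pos: [0.4518, -0.174, 0.1987]
orientation: [-2.221, -2.221, 0.0]
contact_force: [0.0, -0.1, -0.5]
grip_width: 0.0856
gripper_force: 0.0
```

play_rows(targets="-1 0 0 -0.02 0; -1 0.02 0.008 -0.04 0; -1 0.05 0.02 -0.05 0; -1 0.085 0.03 -0.05 0; -1 0.12 0.042 -0.05 0; -1 0.155 0.055 -0.05 0; -1 0.18 0.063 -0.05 0; -1 0.19 0.067 -0.05 0")

```text
clock: 6.97
tcp_pos: [0.5199, 0.0209, 0.2482]
orientation: [-2.215, -2.228, -0.004]
contact_force: [0.8, 1.1, -0.3]
grip_width: 0.0855
gripper_force: 0.0
```

Run:
```python
from h import *
b=snap('side','s3')
o=r.get_obs();print(o['tcp_pos'],o['contact_force'])
B=cv2.resize(b[200:350,240:440,::-1],None,fx=3,fy=3,interpolation=cv2.INTER_CUBIC)
cv2.imwrite('pics/m3.png',B)
```

```text
[0.52011653 0.02092897 0.24805764] [1.59598063 1.63893655 1.00384725]
```

View pics/m3.png

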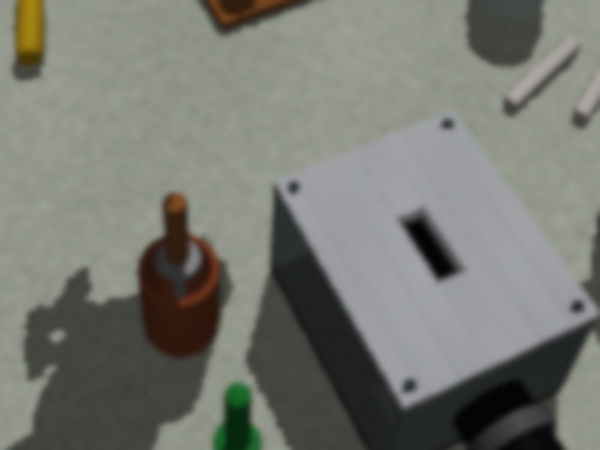

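The brown cutter stands in the cup, nearly upright and released. The window is empty, with its middle at (433,245) in the crop. Next is the bar.

play_rows(targets="-1 0.03 0.008 0 -0.02; -1 0.07 0.018 0 -0.05; -1 0.11 0.028 0 -0.08; -1 0.15 0.038 0.005 -0.11; -1 0.188 0.048 0.01 -0.14; -1 0.214 0.055 0.01 -0.16; -1 0.226 0.058 0.01 -0.17; -1 0.226 0.058 0.01 -0.17")

```text
clock: 7.68
tcp_pos: [0.5771, 0.2439, 0.2372]
orientation: [-2.021, -2.405, -0.001]
contact_force: [-0.3, -0.2, -0.7]
grip_width: 0.0856
gripper_force: 0.0
```

play_rows(targets="-1 0 0 0 0; -1 0 0 0 0; -1 0 0 0 0")

```text
clock: 7.93
tcp_pos: [0.5774, 0.2391, 0.2376]
orientation: [2.028, 2.397, -0.001]
contact_force: [-0.3, 0.1, -0.4]
grip_width: 0.0855
gripper_force: 0.0
```

Run:
```python
from h import *
o=r.get_obs();print(o['tcp_pos'],o['orientation'])
im=snap('wrist','w4');c,f=load('w4')
print(proj(c,f,[[.578,.2495,.132],o['tcp_pos']]))
cv2.imwrite('pics/w4b.png',cv2.resize(im[50:330,120:520,::-1],(800,560),interpolation=cv2.INTER_CUBIC))
```

```text
[0.57744529 0.23905054 0.23762074] [ 2.02846479e+00  2.39737265e+00 -1.18937394e-03]
[[325.16991611 184.06968978]
 [322.88819188 252.22804772]]
```

View pics/w4b.png

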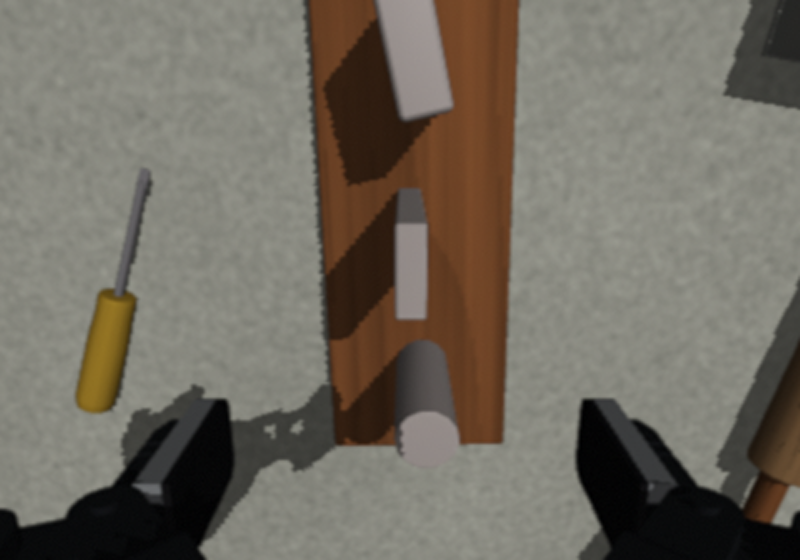

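The view shows the bar's top face at corners (397,223), (428,223), (428,319) and (396,319). It lines up with the gripper, with the slab beyond it and the column nearer.

Run:
```python
from h import *
o=r.get_obs();c,f=load('w4');R=cv2.Rodrigues(o['orientation'])[0]
P=np.array([onz(c,f,120+u/2,50+v/2,.132) for u,v in[(397,223),(428,223),(428,319),(396,319)]])
m=P.mean(0);print(P.round(4),m)
d=P[0]+P[1]-P[2]-P[3];print('yaw',np.degrees(np.arctan2(-d[0],d[1])), 'tool yaw',np.degrees(np.arctan2(-R[0,0],R[1,0])))
print('shift',R.T@(m-o['tcp_pos']))
```

```text
[[0.569  0.2682 0.132 ]
 [0.5821 0.2703 0.132 ]
 [0.5898 0.2276 0.132 ]
 [0.5756 0.2252 0.132 ]] [0.57912966 0.24783085 0.132     ]
yaw 9.464488230252352 tool yaw 9.558120341636002
shift [0.00800084 0.0031019  0.10564134]
```

play_rows(targets="-1 0.008 0.003 0.01 0; -1 0.008 0.003 0.035 0; -1 0.008 0.003 0.065 0; -1 0.008 0.003 0.095 0; -1 0.008 0.003 0.12 0; -1 0.008 0.003 0.14 0; -1 0.008 0.003 0.148 0; -1 0.008 0.003 0.148 0")

```text
clock: 8.65
tcp_pos: [0.5771, 0.2497, 0.0868]
orientation: [-2.024, -2.401, 0.006]
contact_force: [-0.4, -0.4, -0.3]
grip_width: 0.0855
gripper_force: 0.0
```

play_rows(targets="-0.4 0 0 0 0; 0 0 0 0 0; 0.3 0 0 0 0; 0.5 0 0 0 0; 0.7 0 0 0 0; 1 0 0 0 0; 1 0 0 0 0; 1 0 0 0 0", squeeze=50)

```text
clock: 9.32
tcp_pos: [0.579, 0.2506, 0.0901]
orientation: [2.025, 2.402, 0.001]
contact_force: [-0.9, 0.1, 6.3]
grip_width: 0.0135
gripper_force: 49.5
```

play_rows(targets="1 0 0 -0.005 0; 1 0 0 -0.017 0; 1 0 0 -0.037 0; 1 0 0 -0.067 0; 1 0 0 -0.1 0; 1 0 0 -0.13 0; 1 0 0 -0.148 0; 1 0 0 -0.15 0")

```text
clock: 9.98
tcp_pos: [0.5806, 0.2515, 0.2448]
orientation: [2.023, 2.399, 0.012]
contact_force: [0.4, -0.1, -0.4]
grip_width: 0.0137
gripper_force: 48.8
```

play_rows(targets="1 0 0 -0.005 0; 1 0 0 -0.005 0")

```text
clock: 10.15
tcp_pos: [0.5783, 0.2502, 0.2443]
orientation: [-2.025, -2.402, 0.001]
contact_force: [0.3, -0.2, -1.1]
grip_width: 0.0136
gripper_force: 48.8
```

play_rows(targets="1 -0.01 -0.001 0 0; 1 -0.035 -0.004 0 0; 1 -0.07 -0.0075 0 0; 1 -0.11 -0.012 0 0; 1 -0.15 -0.016 0 0; 1 -0.19 -0.02 0 0; 1 -0.225 -0.024 0 0; 1 -0.25 -0.027 0 0")

```text
clock: 10.82
tcp_pos: [0.593, -0.0063, 0.2427]
orientation: [-2.03, -2.397, 0.006]
contact_force: [0.4, -0.9, -1.3]
grip_width: 0.0134
gripper_force: 48.8
```

play_rows(targets="1 -0.035 -0.0035 0 0; 1 -0.07 -0.0075 0 0; 1 -0.11 -0.0115 0 0.005; 1 -0.15 -0.016 0 0.01; 1 -0.185 -0.019 0 0.01; 1 -0.208 -0.022 0 0.01; 1 -0.22 -0.023 0 0.01; 1 -0.22 -0.023 0 0.01")

```text
clock: 11.48
tcp_pos: [0.6072, -0.2255, 0.2427]
orientation: [-2.043, -2.385, 0.004]
contact_force: [-0.8, 0.4, -1.5]
grip_width: 0.0136
gripper_force: 48.8
```

play_rows(targets="1 0 0 0 0; 1 0 0 0 0; 1 0 0 0 0")

```text
clock: 11.73
tcp_pos: [0.6092, -0.2184, 0.244]
orientation: [-2.032, -2.395, -0.001]
contact_force: [0.3, 0.9, -1.4]
grip_width: 0.0137
gripper_force: 48.8
```

Run:
```python
from h import *
o=r.get_obs();R=cv2.Rodrigues(o['orientation'])[0];print(o['tcp_pos'],np.degrees(np.arctan2(-R[0,0],R[1,0])))
a=snap('wrist','w5');b=snap('side','s5');
A=cv2.resize(a[110:260,220:420,::-1],None,fx=3,fy=3,interpolation=cv2.INTER_CUBIC)
cv2.imwrite('pics/m5.png',A)
# expected bar bottom corners in wrist image & side
C=o['tcp_pos']+np.array([R@[sx*.022,sy*.007,.078] for sx,sy in[(1,-1),(1,1),(-1,1),(-1,-1)]])
for n in('w5','s5'):
    c,f=load(n);print(proj(c,f,C).round(1).tolist())
```

```text
[ 0.60919211 -0.21842175  0.24403767] 9.37439847277892
[[313.6, 178.5], [331.7, 178.5], [331.2, 231.0], [314.0, 231.0]]
[[376.9, 258.0], [383.3, 255.3], [396.1, 274.0], [389.5, 276.9]]
```

View pics/m5.png

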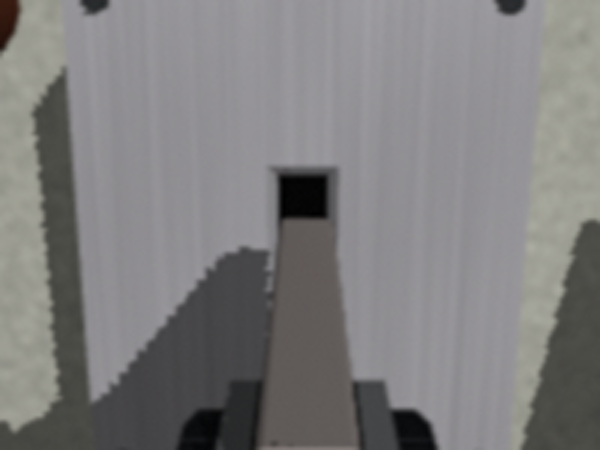

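The window's far edge is at v=167, u=267–338 in the crop. The bar's lower far edge is at v=218, u=282–336. I'll compute the offset with both measured in this one image.

Run:
```python
from h import *
o=r.get_obs();R=cv2.Rodrigues(o['orientation'])[0];c,f=load('w5');t=o['tcp_pos']
g=lambda u,v,z:R.T@(onz(c,f,220+(u+.5)/3-.5,110+(v+.5)/3-.5,z)-t)
for n,u,v,z in[('W',267,167,.12),('W',338,167,.12),('in',278,175,.117),('in',328,175,.117),('bar',282,218,.166),('bar',336,218,.166),('plate',71,80,.12),('plate',86,320,.12),('plate',540,80,.12),('plate',524,380,.12)]:
    print(n,g(u,v,z).round(4))
c,f=load('s3')
P=np.array([onz(c,f,240+u/3,200+v/3,.119) for u,v in[(401,214),(427,208),(465,268),(436,281)]]);print(P.round(4),P.mean(0), R.T@(P.mean(0)-t))
b=cv2.imread('pics/s5.png');cv2.imwrite('pics/m6.png',cv2.resize(b[210:310,330:450],None,fx=5,fy=5,interpolation=cv2.INTER_CUBIC))
```

```text
W [ 0.0242 -0.0127  0.1244]
W [0.0242 0.0091 0.1244]
in [ 0.0211 -0.0094  0.1274]
in [0.0211 0.0061 0.1274]
bar [ 0.0198 -0.0069  0.0784]
bar [0.0198 0.0071 0.0784]
plate [ 0.0504 -0.0707  0.1244]
plate [-0.0259 -0.0718  0.1243]
plate [0.0505 0.0689 0.1244]
plate [-0.047   0.0712  0.1243]
[[ 0.5978 -0.198   0.119 ]
 [ 0.6159 -0.1985  0.119 ]
 [ 0.6224 -0.2455  0.119 ]
 [ 0.6013 -0.2489  0.119 ]] [ 0.60933501 -0.22271818  0.119     ] [-0.00352171 -0.00045828  0.12536087]
```

View pics/m6.png

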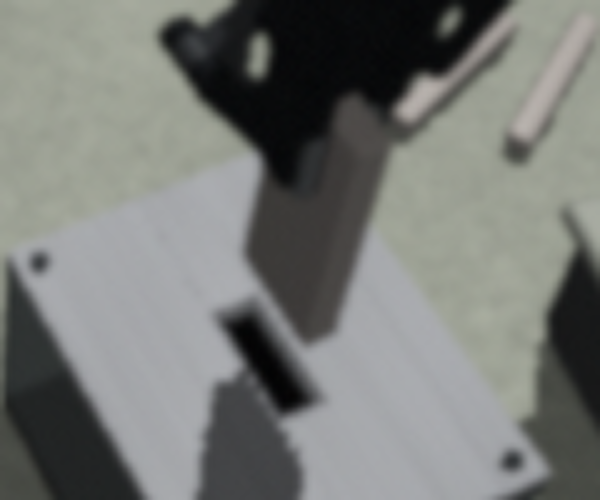

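play_rows(targets="1 0 -0.0015 0.005 -0.004; 1 0 -0.0015 0.014 -0.004; 1 0 -0.0015 0.024 -0.004; 1 0 -0.0015 0.032 -0.004; 1 0 -0.0015 0.037 -0.004; 1 0 -0.0015 0.038 -0.004; 1 0 -0.0015 0.038 -0.004; 1 0 -0.0015 0.038 -0.004")

```text
clock: 12.5
tcp_pos: [0.6076, -0.2216, 0.2064]
orientation: [2.032, 2.396, 0.0]
contact_force: [-0.4, -0.1, -0.6]
grip_width: 0.0135
gripper_force: 48.8
```

Run:
```python
from h import *
o=r.get_obs();print(o['tcp_pos'],o['contact_force'])
a=snap('wrist','w7');b=snap('side','s7')
A=cv2.resize(a[140:240,270:370,::-1],None,fx=4,fy=4,interpolation=cv2.INTER_CUBIC)
B=cv2.resize(b[235:315,345:425,::-1],None,fx=5,fy=5,interpolation=cv2.INTER_CUBIC)
cv2.imwrite('pics/m7.png',np.hstack([A,B]))
```

```text
[ 0.60758968 -0.22161674  0.20644078] [-0.39734447 -0.05918904 -0.56601492]
```

View pics/m7.png

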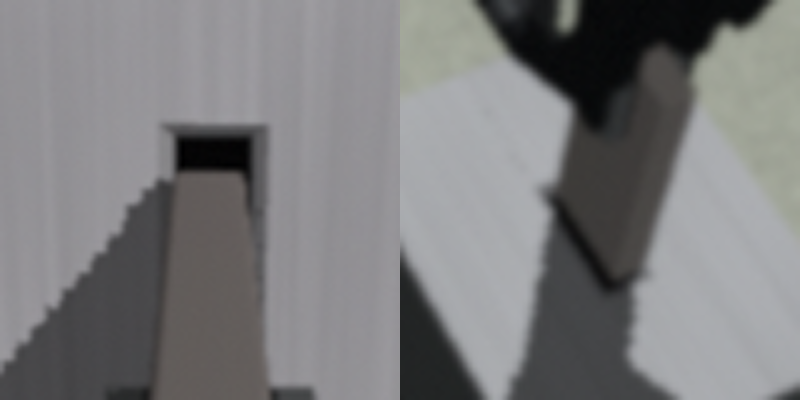

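Run:
```python
from h import *
o=r.get_obs();print(o['tcp_pos']);R=cv2.Rodrigues(o['orientation'])[0];c,f=load('w7');t=o['tcp_pos']
g=lambda u,v,z:R.T@(onz(c,f,270+(u+.5)/4-.5,140+(v+.5)/4-.5,z)-t)
for n,u,v,z in[('W',163,125,.12),('W',268,125,.12),('in',177,137,.117),('in',252,137,.117),('bar',175,171,.128),('bar',246,171,.128)]:
    print(n,g(u,v,z).round(4))
```

```text
[ 0.60773792 -0.22165577  0.20681795]
W [ 0.0263 -0.0099  0.0868]
W [0.0263 0.0109 0.0868]
in [ 0.0232 -0.0073  0.0898]
in [0.0232 0.0079 0.0898]
bar [ 0.0189 -0.0074  0.0788]
bar [0.0189 0.0064 0.0788]
```

The bar sits about 3 mm too far toward -x of the tool and 0.9 mm off in y. I'll correct that and enter slowly.

play_rows(targets="1 0.001 0.0004 0 0; 1 0.002 0.0009 0 0; 1 0.003 0.0009 0 0; 1 0.003 0.0009 0.003 0; 1 0.003 0.0009 0.006 0; 1 0.003 0.0009 0.009 0; 1 0.003 0.0009 0.011 0; 1 0.003 0.0009 0.012 0")

```text
clock: 13.27
tcp_pos: [0.6074, -0.2184, 0.1936]
orientation: [-2.032, -2.395, 0.001]
contact_force: [-0.4, 0.8, -1.1]
grip_width: 0.0133
gripper_force: 48.8
```

play_rows(targets="1 0 0 0.001 0; 1 0 0 0.002 0; 1 0 0 0.003 0; 1 0 0 0.003 0")

```text
clock: 13.6
tcp_pos: [0.6077, -0.2184, 0.1911]
orientation: [-2.032, -2.396, 0.0]
contact_force: [0.5, -0.3, -1.2]
grip_width: 0.0134
gripper_force: 48.8
```

play_rows(targets="1 0 0 0.001 0; 1 0 0 0.003 0; 1 0 0 0.005 0; 1 0 0 0.007 0; 1 0 0 0.009 0; 1 0 0 0.011 0; 1 0 0 0.012 0; 1 0 0 0.012 0")

```text
clock: 14.27
tcp_pos: [0.6076, -0.2184, 0.1789]
orientation: [-2.032, -2.396, 0.0]
contact_force: [0.1, -0.0, -1.3]
grip_width: 0.0133
gripper_force: 48.8
```

play_rows(targets="1 0 0 0.002 0; 1 0 0 0.005 0; 1 0 0 0.008 0; 1 0 0 0.011 0; 1 0 0 0.014 0; 1 0 0 0.017 0; 1 0 0 0.02 0; 1 0 0 0.02 0")

```text
clock: 14.93
tcp_pos: [0.6073, -0.2183, 0.1584]
orientation: [-2.031, -2.395, 0.001]
contact_force: [0.2, -0.3, -1.6]
grip_width: 0.0135
gripper_force: 48.8
```

play_rows(targets="1 0 0 0.002 0; 1 0 0 0.005 0; 1 0 0 0.008 0; 1 0 0 0.011 0; 1 0 0 0.014 0; 1 0 0 0.017 0; 1 0 0 0.02 0; 1 0 0 0.02 0")

```text
clock: 15.6
tcp_pos: [0.6074, -0.2183, 0.1385]
orientation: [-2.031, -2.395, 0.001]
contact_force: [0.1, -0.4, -0.5]
grip_width: 0.0134
gripper_force: 48.8
```

play_rows(targets="1 0 0 0 0; 1 0 0 0 0; 1 0 0 0 0; 1 0 0 0 0")

```text
clock: 15.93
tcp_pos: [0.6079, -0.2185, 0.1395]
orientation: [2.032, 2.396, 0.0]
contact_force: [0.6, 0.9, -1.0]
grip_width: 0.0131
gripper_force: 48.8
```

Run:
```python
from h import *
o=r.get_obs();print(o['tcp_pos'],o['contact_force'],o['moment'])
a=snap('scene','f1');b=snap('side','f2')
A=cv2.resize(a[130:330,180:480,::-1],(450,300));B=cv2.resize(b[200:350,260:435,::-1],(350,300))
cv2.imwrite('pics/m8.png',np.hstack([A,B]))
```

```text
[ 0.60791612 -0.21845117  0.1395198 ] [ 0.56832044  0.87929687 -0.97751961] [ 0.0158666  -0.03602724 -0.00464955]
```

View pics/m8.png

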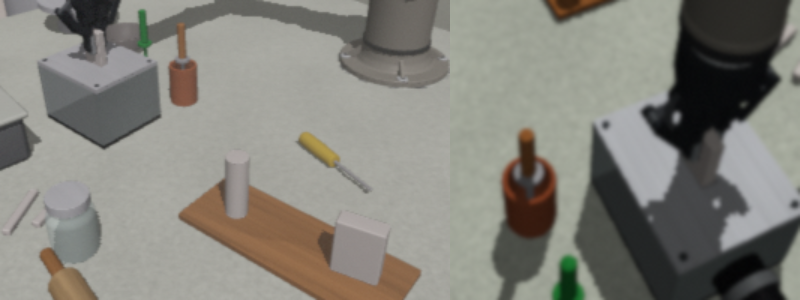

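The column (236,185) and slab (360,247) are still standing on the board. The cutter stands in the cup, and the bar is held in the window, about half inside, with almost no contact force. I'll hand in.

```bash
python3 -c "
from bench import r
print(r.hand_in())"
```

```text
the job is handed in; nothing more can be done
None
```

I handed the job in at about 16 s: the cutter stands released in the terracotta cup, and the gripper still holds the bar upright in the window, about half its length inside, with almost no contact force. The column, slab and green look-alike were not touched.

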